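# Check the tread of a trolley castor with a sprung depth gauge

## Task

The castor from the book trolley is up for a wear check: take the dial tread gauge out of its wooden block, find the middle groove of the tyre with its sprung probe and push down until the gauge's base sits flat across the tread ribs. Keep it pressed flat and still for a good two seconds with a light hand pressure of about 10 N so that the dial can be read, never leaning on it hard, then stand the gauge back upright in its block as it was and leave the loose parts on the bench alone.

Things in the scene. Friction and masses are not known exactly. Their poses are not given: they have to be found in the camera images.
- castor: a rigid trolley castor upside down on the bench, bolted by its steel top plate (135 x 105 x 6 mm, x by y, with bolt heads at the corners), the wheel upward in a steel fork. Origin: centre of the plate's underside; z up, y along the wheel axle, x the rolling direction. The fork is 78 mm wide over its sides, 90 mm over the axle's bolt heads, and ends 137 mm up, below the tread
- axle (a point): nominal wheel centre, fixed on the castor 115 mm above its origin. The wheel is 160 mm in diameter, its tyre 50 mm wide across y. With a spacer off it has end play: the real mid-tyre stands anywhere up to 6.5 mm either side of this point along the castor's y, which no measured pose shows; find it by feel or by eye. The wheel is stiff: about 10 N sideways or 0.5 N m round shifts it
- tread (a point): nominal top of the tyre in mid-width, fixed on the castor 195 mm above its origin, level with the rib tops. Three grooves 6 mm wide run round the dark tyre, centres 18 mm apart, the middle one in mid-tyre (so within 6.5 mm of this point along y); between them ribs 12 mm wide, outside them shoulder ribs 4 mm wide. Grooves are 3.5 to 7.5 mm deep, worn unevenly, depth not known beforehand
- block: the gauge's wooden block, 56 x 80 x 30 mm (x, y, z), fixed on the bench, with one hole 15 mm in diameter and 22 mm deep in the middle of its top. Origin: centre of its underside, z up
- gauge: the dial tread gauge, 105 to 195 g, upright on the block, probe hanging in the hole, y along the block's y within 0.1 rad. Origin: centre of the base's flat underside; z up. Steel base bar 20 x 44 x 8 mm (x, y, z); on it a black housing 20 x 36 mm from 8 to 54 mm up with a dial 33 mm in diameter on its +x face (stands out 4 mm); a cap 16 mm in diameter up to 62 mm. In use its y lies along the castor's y, either way round
- grip (a point): point on the gauge's axis 34 mm above the underside of the base, midway between the two flat sides of the housing (36 mm apart along y), where it is best held. A true reading needs the gauge pushed straight down on the ribs with 7 to 16 N in all (probe spring included); over 25 N on the tyre is too hard
- tip (a point): the lower end of the gauge's probe, a flat-ended steel pin 4 mm in diameter on the gauge's axis, 12 mm below the base when fully out. Its spring gives 1 N at first touch, rising to 4 N when the pin is fully in
- probe (a joint): how far the gauge's probe is pushed in, in m: 0 is fully out (12 mm below the base), 0.012 is flush with the base. With the base flat on the ribs the groove depth is 0.012 minus this value (so 0.0045 to 0.0085 in a groove, 0.012 on a rib); the dial's needle turns with it, three quarters of a turn in all
- axle_bolt: a loose steel axle bolt with a nut, 90 mm long, lying along x between the work places, to be left alone. Origin at its middle on the bench
- grease_tin: a loose round tin 72 mm in diameter, 70 mm high, standing behind the work places, to be left alone. Origin: centre of its underside
- bearing: a loose steel bearing ring, 40 mm in diameter, 14 mm high, lying nearer the robot than the work places, to be left alone. Origin: centre of its underside
There are look-alikes about, which are no part of the job. Leave any blue look-alike of the gauge alone.

How it is judged:
By the outcome, as a careful person would: the job done as asked, in the order asked, and still so for the second after the job is handed in, with the robot touching nothing.
It also fails if it takes over 72 s, if anything falls off the work surface, if the arm or the gripper's body presses on something with over 40 N, if the wrist force passes 120 N, or if a joint passes its speed limit or range.

## Robot

A 6-joint arm with a two-finger parallel gripper is mounted at the origin on the work surface. World frame = base frame: x ahead of the robot, y to its left, z up, the work surface at z = 0. Lengths are in m, angles in degrees, forces in N, time in s.
With the tool pointing down it reaches from about 0.4 to 0.825 m from the base axis. Payload 7 kg.
Tool frame: the origin (TCP) lies at the very end of the fingers, on their centre line; the grasp point (between the pads) lies behind it (r.grasp_offset is the z of the grasp point in the tool frame, in m); z points along the fingers, y is the direction in which the jaws open and shut (so a half turn about z gives the same grasp; the last joint's range is limited). The gripper opens to 88 mm and grips with 3 to 60 N. Pads are 19 mm wide; open, the fingers measure 130 mm over their backs; the gripper's body (78 mm by 193 mm) begins 47 mm behind the grasp point.
Start: joints at [-54.654, 20.546, 0.682, 0, -70.136, -16.507], TCP at [0.218, -0.639, 0.227] pointing down, gripper open.
Joint ranges: [-176.03, 176.03], [-82.01, 121.73], [-58.28, 71.71], [-173.87, 95.51], [-174.79, -0.11], [-173.66, 173.66]. Speed limits (degrees/s): [136.94, 136.94, 172.46, 180, 180, 180].

## Interface

Orientations are given as [roll, pitch, yaw] about the fixed x, y, z axes, in that order (R = Rz(yaw) Ry(pitch) Rx(roll)).
In Python, from plant import r gives the robot as it stands. The module is installed in compiled form; this text tells all that it offers.
- The arm moves only by the tool servo_tool, never from a script. Its argument "targets" is a list of rows, each an object of numbers: "dx", "dy", "dz": the shift along the world's x, y, z in cm; "spin": the turn about the world's z in rad; "grip": the opening in per cent of the stroke, from 0 (shut) to 100 (fully open). A call has exactly 10 rows; each row is the pose to reach, as a shift and turn from the pose commanded when the call began; what a row does not reach only later rows make up. A row lasts 1/12 s, in which the tool goes at most 41.7 mm and 7.16 degrees, less where a joint would pass 70% of its speed; a pose out of reach is approached as far as the arm can. A call with a gripper value outside its range is refused whole. The fingers move at their own pace and stop on an object; "squeeze" is the grip in N (left out, the last holds). Time passes only in rows, so rows that repeat a pose let the fingers close, or fill a call up. It gives the time, the measured TCP pose, the force and the opening at its end, in the units of the state.
- r.get_state(): the state, without advancing time (a new reading comes with each control period).
- r.capture(name): name is "side" or "top"; returns the picture (420x560x3 uint8, blue, green, red); there is no depth.
- r.get_calibration(name): a dict with "K" (3x3 intrinsics, pixels), "extrinsics" (4x4, takes a point from camera to world coordinates). Camera axes: x right, y down, z forward; pixel columns grow to the right and rows downward; lengths in m; the calibration is good to about 2 mm. A picture is of the moment at which its call begins. get_calibration takes no time and is no camera call.
- r.close_job(): hands the job in, once; it reports no verdict.
Trained networks look in the newest picture that a camera, given by its name, has taken for a name from the list of things; names that differ only in an ending like _2 or _b are one class to them, and where a whole thing is asked for, a point or a joint stands for the part that bears it (a point fixed in the world has none). Each returns a list of dicts, best first, with "p" (0 to 1); they miss things now and then, are a little off and sometimes report something else, mostly with a low value. They report only what shows in the picture. A call takes as long as a camera call. They do not tell look-alikes from the thing itself.
- r.cut_out(name, camera): "mask" (420x560 bool, what is visible of it) and "extent" ([left, top, right, bottom] in pixels, round what is visible of it).
The state is a dict: "time_s": time; "joints": joint angles; "qd": joint speeds; "joint_torque": joint torques, N m; "tcp_pos": TCP position; "eef_rot": TCP orientation; "contact_force": force on the tool from outside, world axes, zero at the start; "moment": the same for the moment, N m; "gripper_width": finger opening in m.
Only numpy, scipy, OpenCV 4.12 (cv2) and the standard library are available. Lean on these libraries where they do the work, as an engineer would, in place of code of your own. Each camera call takes 0.05 s, during which the arm holds its last target. There are 200 camera calls.

## Working session

There is one attempt and no reset: what is moved stays moved. The work goes in short steps, Python scripts to look and compute and a tool call to move; the robot and the scene stay as the last step left them, time stands still between calls to the robot, and variables do not carry over. Pictures are saved under pics/ and viewed, about 8 in all and at most 12, crops included, and the job is handed in when it is done.

Besides the shell and the picture viewer there is one more tool, called after "Call:" as name([rows], argument=value, ...), one row to a line, values as JSON. servo_tool: Moves the arm, as the interface text tells. Its arguments: {"type":"object","properties":{"targets":{"type":"array"},"squeeze":{"type":"number"}},"required":["targets"]}

```bash
mkdir -p pics
cat > h.py <<'E'
import numpy as np, cv2
from plant import r
def ray(cam,u,v):
    c=r.get_calibration(cam);K=np.array(c["K"]);T=np.array(c["extrinsics"])
    d=T[:3,:3]@np.linalg.solve(K,[u,v,1.]);return T[:3,3],d
def onz(cam,u,v,z):
    o,d=ray(cam,u,v);return o+d*(z-o[2])/d[2]
def proj(cam,p):
    c=r.get_calibration(cam);K=np.array(c["K"]);T=np.array(c["extrinsics"])
    q=K@(T[:3,:3].T@(np.array(p)-T[:3,3]));return q[:2]/q[2]
def tri(a,b):
    (o1,d1),(o2,d2)=ray(*a),ray(*b)
    A=np.stack([d1,-d2],1);s=np.linalg.lstsq(A,o2-o1,rcond=None)[0]
    p,q=o1+s[0]*d1,o2+s[1]*d2;return (p+q)/2,np.linalg.norm(p-q)
E
python3 - <<'E'
from h import *
np.set_printoptions(precision=4,suppress=True)
for c in("top","side"):
    im=r.capture(c);cv2.imwrite(f"pics/{c}0.png",im)
    k=r.get_calibration(c);print(c,np.array(k["K"]).tolist(),np.array(k["extrinsics"]).round(3).tolist())
    for n in("gauge","block","castor"):
        for d in r.cut_out(n,c)[:3]:
            ys,xs=np.nonzero(d["mask"]);print(c,n,round(d["p"],2),d["extent"],xs.mean().round(1),ys.mean().round(1),len(xs))
print(r.get_state(),r.grasp_offset)
E
```

```text
top [[379.70083762927953, 0.0, 280.70865105532164], [0.0, 379.70083762927953, 209.96289355625288], [0.0, 0.0, 1.0]] [[-0.01, -0.995, 0.099, 0.491], [-1.0, 0.01, -0.002, 0.011], [0.001, -0.099, -0.995, 0.827], [0.0, 0.0, 0.0, 1.0]]
top gauge 0.75 [328.7, 202.1, 354.4, 218.1] 341.8 209.9 271
top gauge 0.69 [270.2, 179.4, 293.3, 213.2] 278.7 196.0 482
top castor 0.92 [173.0, 160.0, 249.4, 249.6] 207.3 203.3 4054
top castor 0.7 [288.3, 110.4, 320.4, 152.6] 301.3 127.8 1122
side [[462.3472510615732, 0.0, 285.1537700491448], [0.0, 462.3472510615732, 210.38512547370001], [0.0, 0.0, 1.0]] [[0.928, -0.291, 0.232, 0.413], [-0.372, -0.711, 0.597, -0.427], [-0.008, -0.64, -0.768, 0.673], [0.0, 0.0, 0.0, 1.0]]
side gauge 0.97 [293.1, 275.8, 316.3, 318.1] 305.4 295.8 763
side gauge 0.92 [276.3, 223.3, 312.9, 263.7] 292.7 240.9 833
side block 0.75 [274.8, 285.6, 335.3, 343.5] 303.1 316.1 1430
side castor 0.64 [205.0, 104.5, 298.1, 229.0] 250.0 161.5 8033
{'time_s': 0.4, 'joints': array([-54.6539,  20.5541,   0.676 ,  -0.0029, -70.1343, -16.5058]), 'qd': array([ 0.0968, -0.0232,  0.0797,  0.0373,  0.0282,  0.0336]), 'joint_torque': array([  0.0017, -58.1677,  29.2919,   6.9934,   0.0108,  -0.0001]), 'tcp_pos': array([ 0.2179, -0.6388,  0.2264]), 'eef_rot': array([ 179.9874,   -0.0009, -161.1607]), 'contact_force': array([ 0.054 ,  0.2621, -0.5163]), 'moment': array([0.0171, 0.0038, 0.0257]), 'gripper_width': 0.08787021227416278} -0.0188
```

```bash
python3 -c "
import cv2
a=cv2.imread('pics/top0.png');b=cv2.imread('pics/side0.png');cv2.imwrite('pics/t0.png',cv2.resize(a,(784,588)));cv2.imwrite('pics/s0.png',cv2.resize(b,(784,588)))"
```

```text
(no output)
```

View pics/t0.png

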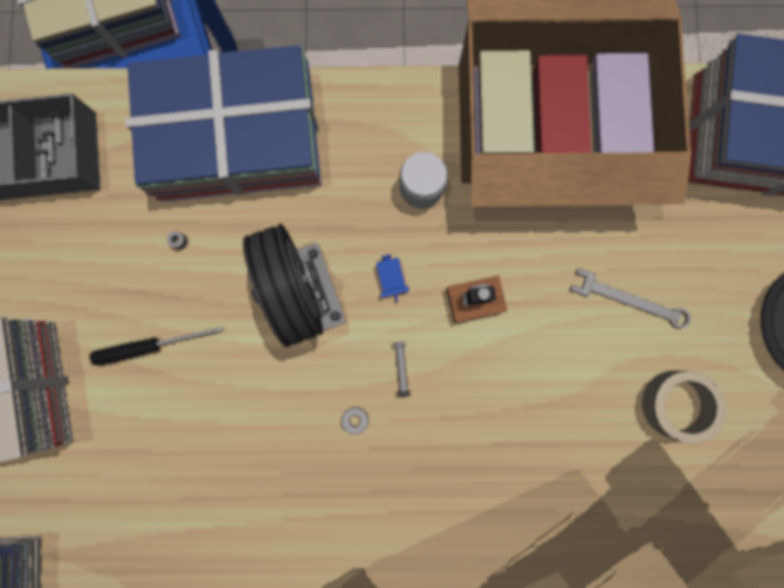

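View pics/s0.png

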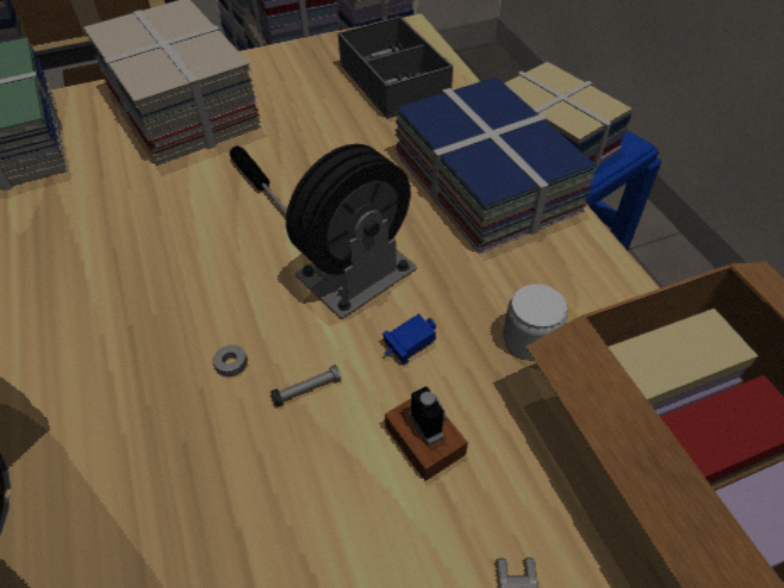

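The black gauge stands on the brown block, at top (343,211) and side (305,296). The blue look-alike lies on the bench at top (279,197) and side (293,241), and I'll leave it. The castor is at top (207,203). Next is an enlarged crop to confirm and to measure from.

Run:
```python
from h import *
a=cv2.imread('pics/top0.png');b=cv2.imread('pics/side0.png')
def crop(im,x,y,w,h,s):
    c=cv2.resize(im[y:y+h,x:x+w],None,fx=s,fy=s,interpolation=cv2.INTER_CUBIC)
    for i in range(0,w,10):
        cv2.putText(c,str(x+i),(i*s,8),0,.28,(0,255,255));cv2.line(c,(i*s,10),(i*s,14),(0,255,255))
    for j in range(0,h,10):
        cv2.putText(c,str(y+j),(0,j*s+4),0,.28,(0,255,255))
    return c
A=crop(a,312,190,57,50,7);B=crop(b,270,270,57,75,7)
C=crop(a,168,155,85,97,6)
H=590;out=np.zeros((600,800,3),np.uint8)
for im,x,y in((A,0,0),(crop(b,270,270,70,78,5),400,0),(crop(b,205,100,100,60,4),400,360),(crop(a,168,155,95,60,4),0,360)):
    h,w=im.shape[:2];h=min(h,600-y);w=min(w,800-x);out[y:y+h,x:x+w]=im[:h,:w]
cv2.imwrite('pics/c1.png',out)
```

```text
(no output)
```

View pics/c1.png

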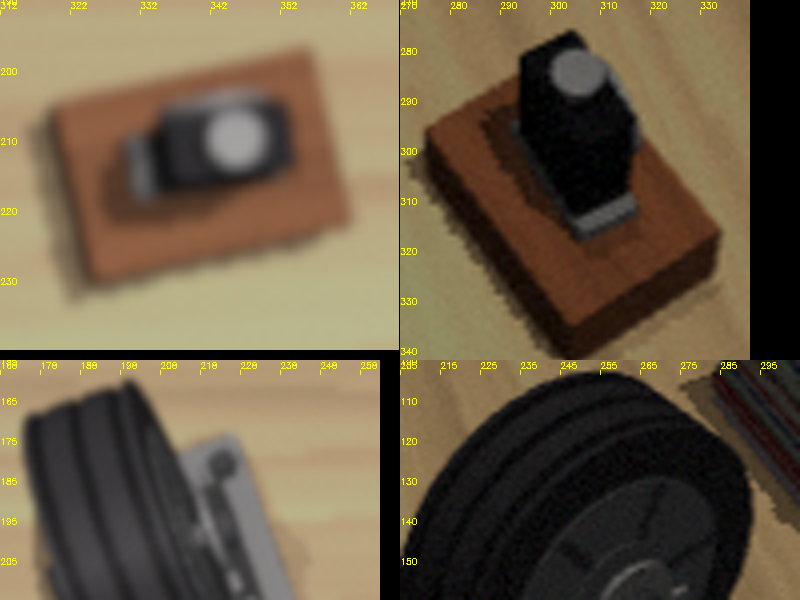

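The crop confirms the upright black gauge on the wooden block, with its cap at top (345.5,209.5) and side (305.5,284.5). The dial faces up-image in the top view, which is world +x. Next I fit the poses.

```bash
cat > fit.py <<'E'
from h import *
from scipy.optimize import minimize,least_squares
np.set_printoptions(precision=4,suppress=True)
# block from top-image corners at z=.03 and side view corners
cor=[(319,205),(355.5,196.5),(361.5,221.5),(325,230)]
P=np.array([onz("top",*c,.03)for c in cor]);print(P,P.mean(0),[np.linalg.norm(P[i]-P[i-1])for i in range(4)])
d=P[0]-P[1]+P[3]-P[2];print("block y yaw-90",np.degrees(np.arctan2(d[1],d[0]))-90)
print("cap tri",tri(("top",345.5,209.5),("side",305.5,284.5)),"cap onz",onz("top",345.5,209.5,.092),onz("side",305.5,284.5,.092))
m={}
for c in("top","side"):
    r.capture(c); m[c]=max(r.cut_out("castor",c),key=lambda d:d["mask"].sum())["mask"]
t=np.linspace(0,2*np.pi,60)
def parts(off):
    cyl=[np.c_[.08*np.cos(t),np.full(60,off+s*.025),.115+.08*np.sin(t)]for s in(-1,1)]
    box=lambda a,b,c,z0,z1:np.array([[sx*a,y,z]for sx in(-1,1)for y in(b,c)for z in(z0,z1)])
    return [np.r_[cyl[0],cyl[1]],box(.0675,-.0525,.0525,0,.006),box(.02,.033,.039,0,.137),box(.02,-.039,-.033,0,.137)]
def hulls(p,c):
    x,y,yaw,off=p;R=np.array([[np.cos(yaw),-np.sin(yaw),0],[np.sin(yaw),np.cos(yaw),0],[0,0,1]])
    o=[]
    for q in parts(off):
        o.append(cv2.convexHull(np.array([proj(c,R@v+[x,y,0])for v in q],np.float32)))
    return o
def cost(p):
    s=0
    for c in m:
        im=np.zeros((420,560),np.uint8)
        for h in hulls(p,c):cv2.fillPoly(im,[np.round(h*16).astype(np.int32)],1,shift=4)
        s+=1-(m[c]&(im>0)).sum()/(m[c]|(im>0)).sum()
    return s
best=None
for y0 in(.1,.2):
    for yaw in(-.3,.0,.3):
        f=minimize(cost,[.5,y0,yaw,0],method="Nelder-Mead",options=dict(initial_simplex=np.array([.5,y0,yaw,0])+np.vstack([np.zeros(4),np.diag([.03,.03,.2,.004])])))
        if best is None or f.fun<best.fun:best=f
print(best.x,best.fun,np.degrees(best.x[2]))
out=np.zeros((600,800,3),np.uint8)
for i,(c,x,y) in enumerate((("top",155,150),("side",195,95))):
    im=cv2.resize(cv2.imread(f"pics/{c}0.png")[y:y+145,x:x+133],None,fx=3,fy=3,interpolation=cv2.INTER_CUBIC)
    for h in hulls(best.x,c):cv2.polylines(im,[((h-[x,y]+.5)*3).astype(int)],1,(0,255,255))
    out[:435,i*400:i*400+399]=im
cv2.imwrite("pics/f1.png",out[:440])
E
python3 fit.py
```

```text
[[ 0.5793 -0.0722  0.03  ]
 [ 0.5966 -0.1498  0.03  ]
 [ 0.5435 -0.1609  0.03  ]
 [ 0.5264 -0.0837  0.03  ]] [ 0.5615 -0.1166  0.03  ] [np.float64(0.05416059580464502), np.float64(0.07957591073082163), np.float64(0.05429241542674258), np.float64(0.07905964688945254)]
block y yaw-90 12.536243532938514
cap tri (array([ 0.5634, -0.117 ,  0.0936]), np.float64(0.0009380377536938985)) cap onz [ 0.5631 -0.1171  0.092 ] [ 0.5643 -0.1162  0.092 ]Traceback (most recent call last):
  File "fit.py", line 33, in <module>
    f=minimize(cost,[.5,y0,yaw,0],method="Nelder-Mead",options=dict(initial_simplex=np.array([.5,y0,yaw,0])+np.vstack([np.zeros(4),np.diag([.03,.03,.2,.004])])))
    res = _minimize_neldermead(fun, x0, args, callback, bounds=bounds,
                               **options)
    fxr = func(xr)
    fx = function(np.copy(x), *(wrapper_args + args))
  File "fit.py", line 27, in cost
    for h in hulls(p,c):cv2.fillPoly(im,[np.round(h*16).astype(np.int32)],1,shift=4)
             ~~~~~^^^^^
  File "fit.py", line 21, in hulls
    o.append(cv2.convexHull(np.array([proj(c,R@v+[x,y,0])for v in q],np.float32)))
                                      ~~~~^^^^^^^^^^^^^^^
  File "h.py", line 9, in proj
    c=r.get_calibration(cam);K=np.array(c["K"]);T=np.array(c["extrinsics"])
ValueError: time passes only in moves, steps and waits
```

```bash
sed -i 's/^from plant import r/from plant import r\nCAL={c:r.get_calibration(c) for c in("top","side")}/; s/c=r.get_calibration(cam)/c=CAL[cam]/' h.py; time python3 fit.py | tail -2
```

```text
cap tri (array([ 0.5634, -0.117 ,  0.0936]), np.float64(0.0009380377536938985)) cap onz [ 0.5631 -0.1171  0.092 ] [ 0.5643 -0.1162  0.092 ]
[ 0.5739  0.1579  0.3502 -0.0039] 0.07599317859702992 20.064254503418947
real	0m12.842s
user	0m7.802s
sys	0m0.200s
```

View pics/f1.png

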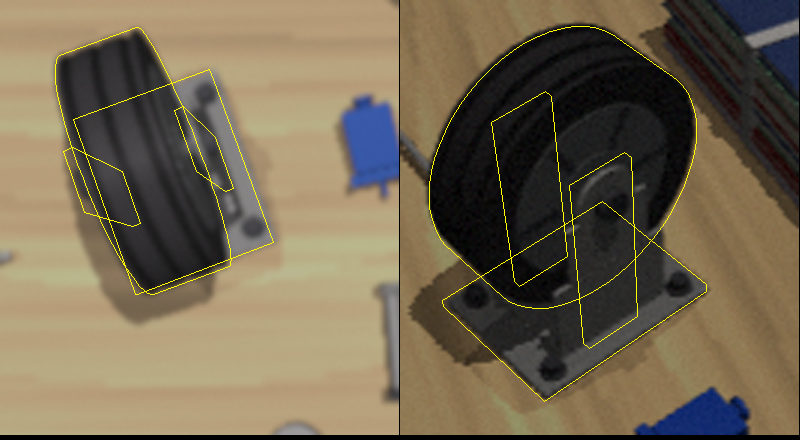

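Call:
servo_tool([
  {"dx": 1, "dy": 1.5},
  {"dx": 3, "dy": 4.5, "spin": -0.02},
  {"dx": 5.3, "dy": 8, "spin": -0.04},
  {"dx": 7.6, "dy": 11.5, "spin": -0.06},
  {"dx": 9.9, "dy": 15, "spin": -0.08},
  {"dx": 12.2, "dy": 18.5, "spin": -0.1},
  {"dx": 14.5, "dy": 22, "spin": -0.11},
  {"dx": 16.8, "dy": 25.5, "spin": -0.11},
  {"dx": 19.1, "dy": 29, "spin": -0.11},
  {"dx": 21.4, "dy": 32.5, "spin": -0.11},
])

```text
validation failed for argument at $.ta...
```

Call:
servo_tool([
  {"dx": 2.3, "dy": 3.5},
  {"dx": 4.6, "dy": 7},
  {"dx": 6.9, "dy": 10.5, "dz": -1},
  {"dx": 9.2, "dy": 14, "dz": -2},
  {"dx": 11.4, "dy": 17.2, "dz": -3},
  {"dx": 12.6, "dy": 19, "dz": -4.5},
  {"dx": 13.16, "dy": 19.68, "dz": -6},
  {"dx": 13.16, "dy": 19.68, "dz": -7.5},
  {"dx": 13.16, "dy": 19.68, "dz": -8},
  {"dx": 13.16, "dy": 19.68, "dz": -8},
])

```text
validation failed for argument at $.ta...
```

```bash
cat > v.py <<'E'
import sys
from h import *
np.set_printoptions(precision=4,suppress=True)
# usage v.py out cam x y w h scale [cam x y w h scale]
a=sys.argv[2:];ims=[]
for i in range(0,len(a),6):
    x,y,w,h,s=map(int,a[i+1:i+6]);im=r.capture(a[i])
    cv2.imwrite(f"pics/{sys.argv[1]}_{a[i]}.png",im)
    c=cv2.resize(im[y:y+h,x:x+w],None,fx=s,fy=s,interpolation=cv2.INTER_CUBIC)
    for k in range(0,w,10):cv2.putText(c,str(x+k),(k*s,8),0,.28,(0,255,255))
    for k in range(10,h,10):cv2.putText(c,str(y+k),(0,k*s+4),0,.28,(0,255,255))
    ims.append(c)
H=max(c.shape[0]for c in ims)
cv2.imwrite(f"pics/{sys.argv[1]}.png",np.hstack([np.pad(c,((0,H-c.shape[0]),(0,4),(0,0)))for c in ims]))
s=r.get_state();print({k:s[k] for k in("time_s","tcp_pos","eef_rot","contact_force","gripper_width")})
E
python3 v.py g1 side 260 230 80 110 5 top 300 170 80 80 4
```

```text
{'time_s': 0.9, 'tcp_pos': array([ 0.2179, -0.6388,  0.2266]), 'eef_rot': array([-179.9988,   -0.    , -161.1611]), 'contact_force': array([-0.8166,  0.6154, -0.8935]), 'gripper_width': 0.08785921207097382}
```

View pics/g1.png

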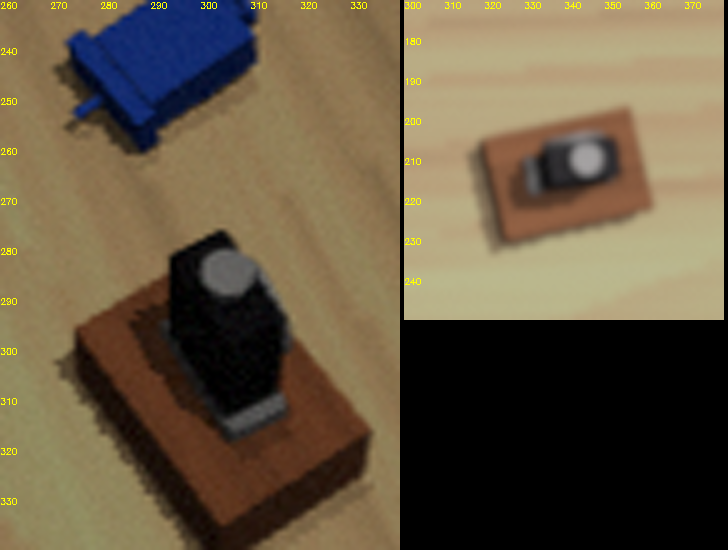

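No move ran, because each row probably needs all five fields. The picture again shows the gauge at side (305,284) and top (345,210).

Call:
servo_tool([
  {"dx": 1, "dy": 1.5, "dz": 0, "spin": 0, "grip": 100},
  {"dx": 3, "dy": 4.5, "dz": 0, "spin": -0.02, "grip": 100},
  {"dx": 5.3, "dy": 8, "dz": 0, "spin": -0.04, "grip": 100},
  {"dx": 7.6, "dy": 11.5, "dz": 0, "spin": -0.06, "grip": 100},
  {"dx": 9.9, "dy": 15, "dz": 0, "spin": -0.08, "grip": 100},
  {"dx": 12.2, "dy": 18.5, "dz": 0, "spin": -0.1, "grip": 100},
  {"dx": 14.5, "dy": 22, "dz": 0, "spin": -0.11, "grip": 100},
  {"dx": 16.8, "dy": 25.5, "dz": 0, "spin": -0.11, "grip": 100},
  {"dx": 19.1, "dy": 29, "dz": 0, "spin": -0.11, "grip": 100},
  {"dx": 21.4, "dy": 32.5, "dz": 0, "spin": -0.11, "grip": 100},
])

```text
time_s: 1.73
tcp_pos: [0.4318, -0.3134, 0.227]
eef_rot: [-180.0, 0.0, -167.5]
contact_force: [1.3, -1.0, -0.2]
gripper_width: 0.0877
```

Call:
servo_tool([
  {"dx": 2.3, "dy": 3.5, "dz": 0, "spin": 0, "grip": 100},
  {"dx": 4.6, "dy": 7, "dz": 0, "spin": 0, "grip": 100},
  {"dx": 6.9, "dy": 10.5, "dz": -1, "spin": 0, "grip": 100},
  {"dx": 9.2, "dy": 14, "dz": -2, "spin": 0, "grip": 100},
  {"dx": 11.4, "dy": 17.2, "dz": -3, "spin": 0, "grip": 100},
  {"dx": 12.6, "dy": 19, "dz": -4.5, "spin": 0, "grip": 100},
  {"dx": 13.16, "dy": 19.65, "dz": -6, "spin": 0, "grip": 100},
  {"dx": 13.16, "dy": 19.65, "dz": -7.5, "spin": 0, "grip": 100},
  {"dx": 13.16, "dy": 19.65, "dz": -9, "spin": 0, "grip": 100},
  {"dx": 13.16, "dy": 19.65, "dz": -9, "spin": 0, "grip": 100},
])

```text
time_s: 2.57
tcp_pos: [0.5609, -0.1183, 0.1336]
eef_rot: [179.9, -0.3, -167.5]
contact_force: [-0.4, -0.0, -0.1]
gripper_width: 0.0875
```

```bash
python3 v.py g2 side 240 200 110 140 4 top 300 160 90 100 4
```

```text
{'time_s': 2.6667, 'tcp_pos': array([ 0.5625, -0.1189,  0.1366]), 'eef_rot': array([-179.9902,   -0.056 , -167.452 ]), 'contact_force': array([-0.1992, -0.1162,  0.5679]), 'gripper_width': 0.08743608507848642}
```

View pics/g2.png

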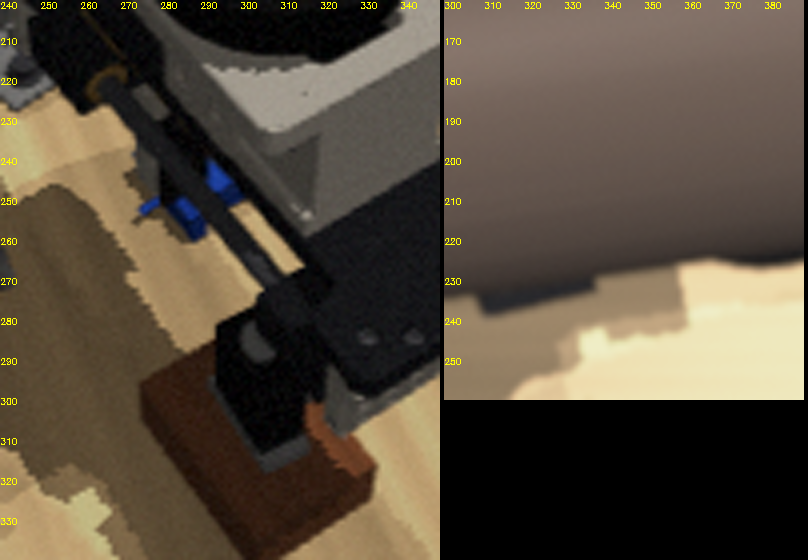

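The top view is hidden by the arm. In the side view the jaws straddle the gauge, one finger near (340,300) and the other beyond it. Descending.

Call:
servo_tool([
  {"dx": 0, "dy": 0, "dz": -1, "spin": 0, "grip": 100},
  {"dx": 0, "dy": 0, "dz": -2.5, "spin": 0, "grip": 100},
  {"dx": 0, "dy": 0, "dz": -4, "spin": 0, "grip": 100},
  {"dx": 0, "dy": 0, "dz": -5.5, "spin": 0, "grip": 100},
  {"dx": 0, "dy": 0, "dz": -6.7, "spin": 0, "grip": 100},
  {"dx": 0, "dy": 0, "dz": -7.8, "spin": 0, "grip": 100},
  {"dx": 0, "dy": 0, "dz": -8.6, "spin": 0, "grip": 100},
  {"dx": 0, "dy": 0, "dz": -9.1, "spin": 0, "grip": 100},
  {"dx": 0, "dy": 0, "dz": -9.1, "spin": 0, "grip": 100},
  {"dx": 0, "dy": 0, "dz": -9.1, "spin": 0, "grip": 100},
])

```text
time_s: 3.5
tcp_pos: [0.5629, -0.1188, 0.0458]
eef_rot: [-180.0, 0.0, -167.5]
contact_force: [0.1, 0.2, 0.0]
gripper_width: 0.0878
```

```bash
python3 v.py g3 side 240 200 110 140 4
```

```text
{'time_s': 3.55, 'tcp_pos': array([ 0.5631, -0.1188,  0.0461]), 'eef_rot': array([-179.9862,    0.0478, -167.4541]), 'contact_force': array([ 0.0855, -0.1354,  0.0225]), 'gripper_width': 0.08785520581064844}
```

View pics/g3.png

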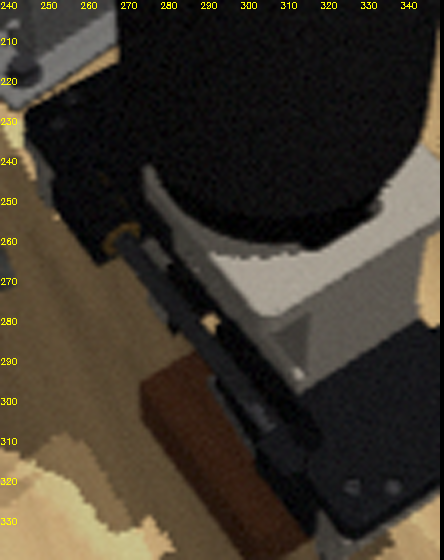

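Call:
servo_tool([
  {"dx": 0.03, "dy": 0.15, "dz": 0, "spin": 0, "grip": 70},
  {"dx": 0.03, "dy": 0.15, "dz": 0, "spin": 0, "grip": 55},
  {"dx": 0.03, "dy": 0.15, "dz": 0, "spin": 0, "grip": 45},
  {"dx": 0.03, "dy": 0.15, "dz": 0, "spin": 0, "grip": 40},
  {"dx": 0.03, "dy": 0.15, "dz": 0, "spin": 0, "grip": 35},
  {"dx": 0.03, "dy": 0.15, "dz": 0, "spin": 0, "grip": 30},
  {"dx": 0.03, "dy": 0.15, "dz": 0, "spin": 0, "grip": 30},
  {"dx": 0.03, "dy": 0.15, "dz": 0, "spin": 0, "grip": 30},
  {"dx": 0.03, "dy": 0.15, "dz": 0, "spin": 0, "grip": 30},
  {"dx": 0.03, "dy": 0.15, "dz": 0, "spin": 0, "grip": 30},
], squeeze=30)

```text
time_s: 4.38
tcp_pos: [0.5629, -0.1172, 0.0456]
eef_rot: [180.0, -0.0, -167.5]
contact_force: [-0.2, 0.6, 1.0]
gripper_width: 0.0363
```

Run:
```python
from plant import r
s=r.get_state();print(s['time_s'],s['tcp_pos'],s['eef_rot'],s['contact_force'],s['moment'],s['gripper_width'])
```

```text
4.3833 [ 0.5628662  -0.11723816  0.04555445] [ 1.79998104e+02 -5.46177966e-03 -1.67464607e+02] [-0.22137544  0.56943982  0.95754097] [ 0.17848255  0.0863844  -0.00602151] 0.03631180736951211
```

Call:
servo_tool([
  {"dx": 0, "dy": 0, "dz": 0.6, "spin": 0, "grip": 30},
  {"dx": 0, "dy": 0, "dz": 2, "spin": 0, "grip": 30},
  {"dx": 0, "dy": 0, "dz": 4.5, "spin": 0, "grip": 30},
  {"dx": 0, "dy": 0, "dz": 7.5, "spin": 0, "grip": 30},
  {"dx": 0, "dy": 0, "dz": 10.5, "spin": 0, "grip": 30},
  {"dx": 0, "dy": 0, "dz": 13.5, "spin": 0, "grip": 30},
  {"dx": 0, "dy": 0.5, "dz": 16.5, "spin": 0, "grip": 30},
  {"dx": 0, "dy": 2, "dz": 19, "spin": 0, "grip": 30},
  {"dx": 0, "dy": 4, "dz": 21, "spin": 0, "grip": 30},
  {"dx": 0, "dy": 6, "dz": 22, "spin": 0, "grip": 30},
])

```text
time_s: 5.22
tcp_pos: [0.5635, -0.057, 0.2691]
eef_rot: [-180.0, 0.2, -167.5]
contact_force: [1.3, 0.5, -1.4]
gripper_width: 0.037
```

Call:
servo_tool([
  {"dx": 0.2, "dy": 2.5, "dz": 0, "spin": 0.02, "grip": 30},
  {"dx": 0.4, "dy": 5.5, "dz": 0, "spin": 0.04, "grip": 30},
  {"dx": 0.6, "dy": 8.5, "dz": 0, "spin": 0.06, "grip": 30},
  {"dx": 0.8, "dy": 11.5, "dz": 0, "spin": 0.08, "grip": 30},
  {"dx": 1, "dy": 14.5, "dz": 0, "spin": 0.1, "grip": 30},
  {"dx": 1.2, "dy": 17.5, "dz": 0, "spin": 0.12, "grip": 30},
  {"dx": 1.2, "dy": 19.5, "dz": -0.5, "spin": 0.13, "grip": 30},
  {"dx": 1.2, "dy": 20.8, "dz": -1, "spin": 0.13, "grip": 30},
  {"dx": 1.2, "dy": 21.1, "dz": -1.5, "spin": 0.13, "grip": 30},
  {"dx": 1.2, "dy": 21.1, "dz": -1.5, "spin": 0.13, "grip": 30},
])

```text
time_s: 6.05
tcp_pos: [0.574, 0.154, 0.249]
eef_rot: [-180.0, -0.1, -160.0]
contact_force: [-0.1, -2.0, -1.6]
gripper_width: 0.0365
```

```bash
python3 v.py g4 side 190 60 130 140 4 top 165 150 100 110 2
```

```text
{'time_s': 6.15, 'tcp_pos': array([0.5746, 0.1529, 0.2503]), 'eef_rot': array([-179.9799,   -0.0625, -160.0454]), 'contact_force': array([-0.2875, -0.5947, -1.4262]), 'gripper_width': 0.03670117473680656}
```

View pics/g4.png

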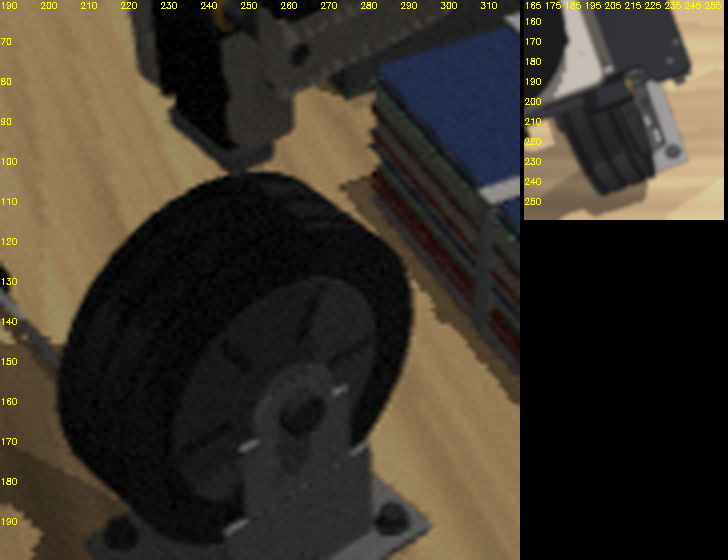

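Run:
```python
from h import *
yaw=.3502;c0=np.array([.5739,.1579]);ex=np.array([np.cos(yaw),np.sin(yaw)]);ey=np.array([-ex[1],ex[0]])
ys=np.arange(-.034,.030,.001)
for f,cam in(("top0","top"),("g1_top","top"),("side0","side"),("g1_side","side")):
    g=cv2.cvtColor(cv2.imread(f"pics/{f}.png"),cv2.COLOR_BGR2GRAY).astype(np.float32)
    pr=[]
    for a in np.radians(np.arange(-35,36,1)):
        x,z=.08*np.sin(a),.115+.08*np.cos(a)
        uv=np.array([proj(cam,[*(c0+ex*x+ey*y),z])for y in ys],np.float32)
        pr.append(cv2.remap(g,uv[:,:1],uv[:,1:],cv2.INTER_CUBIC)[:,0])
    p=np.mean(pr,0);print(f," ".join(f"{1000*y:.0f}:{v:.0f}"for y,v in zip(ys,p)))
```

```text
top0 -34:53 -33:54 -32:54 -31:51 -30:47 -29:45 -28:47 -27:52 -26:55 -25:55 -24:50 -23:44 -22:39 -21:37 -20:38 -19:42 -18:48 -17:54 -16:58 -15:60 -14:61 -13:61 -12:61 -11:61 -10:61 -9:60 -8:59 -7:55 -6:50 -5:44 -4:39 -3:37 -2:38 -1:41 0:47 1:53 2:57 3:60 4:60 5:60 6:60 7:60 8:60 9:60 10:59 11:55 12:50 13:45 14:40 15:37 16:37 17:41 18:48 19:57 20:68 21:80 22:94 23:106 24:115 25:122 26:127 27:131 28:135 29:138
g1_top -34:53 -33:54 -32:54 -31:51 -30:47 -29:45 -28:47 -27:52 -26:55 -25:55 -24:50 -23:44 -22:40 -21:37 -20:38 -19:42 -18:48 -17:54 -16:58 -15:60 -14:61 -13:61 -12:61 -11:61 -10:61 -9:60 -8:59 -7:55 -6:50 -5:44 -4:39 -3:37 -2:38 -1:41 0:47 1:53 2:57 3:60 4:60 5:60 6:60 7:60 8:60 9:60 10:58 11:55 12:51 13:45 14:40 15:37 16:37 17:41 18:48 19:57 20:68 21:80 22:94 23:106 24:115 25:122 26:127 27:131 28:135 29:138
side0 -34:10 -33:10 -32:11 -31:11 -30:11 -29:10 -28:10 -27:13 -26:17 -25:22 -24:25 -23:24 -22:21 -21:16 -20:13 -19:11 -18:11 -17:13 -16:17 -15:22 -14:25 -13:26 -12:26 -11:26 -10:26 -9:26 -8:26 -7:26 -6:26 -5:24 -4:20 -3:16 -2:12 -1:10 0:10 1:12 2:16 3:21 4:24 5:25 6:25 7:26 8:26 9:26 10:26 11:26 12:26 13:24 14:20 15:16 16:13 17:11 18:10 19:12 20:15 21:17 22:23 23:37 24:62 25:89 26:107 27:116 28:119 29:119
g1_side -34:11 -33:11 -32:11 -31:11 -30:11 -29:11 -28:11 -27:12 -26:16 -25:22 -24:24 -23:23 -22:20 -21:15 -20:12 -19:10 -18:9 -17:11 -16:16 -15:22 -14:25 -13:26 -12:26 -11:26 -10:26 -9:26 -8:26 -7:26 -6:26 -5:24 -4:20 -3:16 -2:12 -1:11 0:10 1:12 2:16 3:21 4:24 5:25 6:26 7:26 8:26 9:26 10:26 11:26 12:26 13:24 14:21 15:16 16:13 17:11 18:10 19:12 20:15 21:18 22:23 23:37 24:62 25:89 26:107 27:116 28:118 29:119
```

Call:
servo_tool([
  {"dx": -0.11, "dy": 0.3, "dz": 0, "spin": 0, "grip": 30},
  {"dx": -0.11, "dy": 0.3, "dz": -0.5, "spin": 0, "grip": 30},
  {"dx": -0.11, "dy": 0.3, "dz": -1.2, "spin": 0, "grip": 30},
  {"dx": -0.11, "dy": 0.3, "dz": -1.9, "spin": 0, "grip": 30},
  {"dx": -0.11, "dy": 0.3, "dz": -2.3, "spin": 0, "grip": 30},
  {"dx": -0.11, "dy": 0.3, "dz": -2.5, "spin": 0, "grip": 30},
  {"dx": -0.11, "dy": 0.3, "dz": -2.5, "spin": 0, "grip": 30},
  {"dx": -0.11, "dy": 0.3, "dz": -2.5, "spin": 0, "grip": 30},
  {"dx": -0.11, "dy": 0.3, "dz": -2.5, "spin": 0, "grip": 30},
  {"dx": -0.11, "dy": 0.3, "dz": -2.5, "spin": 0, "grip": 30},
])

```text
time_s: 6.98
tcp_pos: [0.574, 0.1568, 0.2259]
eef_rot: [180.0, 0.0, -160.0]
contact_force: [0.5, -0.7, -0.8]
gripper_width: 0.0368
```

```bash
cat > st.py <<'E'
import sys
from h import *
np.set_printoptions(precision=2,suppress=True)
N=int(sys.argv[1]) if len(sys.argv)>1 else 4
F=[];P=[]
for i in range(N):
    r.capture("side");s=r.get_state();F.append(np.r_[s["contact_force"],s["moment"]]);P.append(s["tcp_pos"])
p=np.mean(P,0);R=np.array([[.939,.343],[-.343,.939]]);d=R@(p[:2]-[.5739,.1579])
F=np.array(F);f=F.mean(0)
print("t",round(s["time_s"],2),"tcp mm",p*1000,"castor xy mm",d*1000,"base above rib",p[2]*1000-15.6-195,"Fz",F[:,2],"F castor",R@f[:2],"M",f[3:],s["eef_rot"],s["gripper_width"]*1000)
E
python3 st.py
```

```text
t 7.18 tcp mm [573.9  156.83 225.81] castor xy mm [-0.37 -1.  ] base above rib 15.207087460001588 Fz [-1.5  -2.2  -1.64 -1.19] F castor [ 0.43 -0.07] M [ 0.02  0.01 -0.02] [ 180.      0.02 -160.01] 36.787527513508095
```

Call:
servo_tool([
  {"dx": 0, "dy": 0, "dz": -0.2, "spin": 0, "grip": 30},
  {"dx": 0, "dy": 0, "dz": -0.4, "spin": 0, "grip": 30},
  {"dx": 0, "dy": 0, "dz": -0.6, "spin": 0, "grip": 30},
  {"dx": 0, "dy": 0, "dz": -0.8, "spin": 0, "grip": 30},
  {"dx": 0, "dy": 0, "dz": -0.9, "spin": 0, "grip": 30},
  {"dx": 0, "dy": 0, "dz": -1.0, "spin": 0, "grip": 30},
  {"dx": 0, "dy": 0, "dz": -1.0, "spin": 0, "grip": 30},
  {"dx": 0, "dy": 0, "dz": -1.0, "spin": 0, "grip": 30},
  {"dx": 0, "dy": 0, "dz": -1.0, "spin": 0, "grip": 30},
  {"dx": 0, "dy": 0, "dz": -1.0, "spin": 0, "grip": 30},
])

```text
time_s: 8.02
tcp_pos: [0.5738, 0.1567, 0.2157]
eef_rot: [-180.0, 0.0, -160.0]
contact_force: [-0.1, -0.2, -0.4]
gripper_width: 0.0365
```

```bash
python3 st.py 6
```

```text
t 8.32 tcp mm [573.82 156.74 215.64] castor xy mm [-0.47 -1.06] base above rib 5.04387778736475 Fz [-0.02 -0.65  0.13 -0.    0.31 -0.07] F castor [-0.59 -0.09] M [-0.18  0.09 -0.02] [ 180.      0.   -160.01] 36.250572385771314
```

Call:
servo_tool([
  {"dx": 0, "dy": 0, "dz": -0.1, "spin": 0, "grip": 30},
  {"dx": 0, "dy": 0, "dz": -0.2, "spin": 0, "grip": 30},
  {"dx": 0, "dy": 0, "dz": -0.3, "spin": 0, "grip": 30},
  {"dx": 0, "dy": 0, "dz": -0.3, "spin": 0, "grip": 30},
  {"dx": 0, "dy": 0, "dz": -0.3, "spin": 0, "grip": 30},
  {"dx": 0.03, "dy": -0.09, "dz": -0.3, "spin": 0, "grip": 30},
  {"dx": 0.07, "dy": -0.19, "dz": -0.3, "spin": 0, "grip": 30},
  {"dx": 0.07, "dy": -0.19, "dz": -0.3, "spin": 0, "grip": 30},
  {"dx": 0.07, "dy": -0.19, "dz": -0.3, "spin": 0, "grip": 30},
  {"dx": 0.07, "dy": -0.19, "dz": -0.3, "spin": 0, "grip": 30},
])

```text
time_s: 9.15
tcp_pos: [0.5746, 0.155, 0.2126]
eef_rot: [180.0, 0.0, -160.0]
contact_force: [0.2, 1.0, 1.8]
gripper_width: 0.0367
```

```bash
python3 st.py 6
```

```text
t 9.45 tcp mm [574.57 154.97 212.62] castor xy mm [-0.37 -2.99] base above rib 2.0150728036934424 Fz [ 1.31  0.72 -0.03  1.17 -0.17  1.43] F castor [0.58 1.48] M [0.55 0.11 0.01] [ 180.      0.01 -160.01] 36.815036048318746
```

Call:
servo_tool([
  {"dx": -0.03, "dy": 0.09, "dz": 0, "spin": 0, "grip": 30},
  {"dx": -0.07, "dy": 0.19, "dz": 0, "spin": 0, "grip": 30},
  {"dx": -0.1, "dy": 0.28, "dz": 0, "spin": 0, "grip": 30},
  {"dx": -0.1, "dy": 0.28, "dz": 0, "spin": 0, "grip": 30},
  {"dx": -0.1, "dy": 0.28, "dz": 0, "spin": 0, "grip": 30},
  {"dx": -0.1, "dy": 0.28, "dz": 0, "spin": 0, "grip": 30},
  {"dx": -0.1, "dy": 0.28, "dz": 0, "spin": 0, "grip": 30},
  {"dx": -0.1, "dy": 0.28, "dz": 0, "spin": 0, "grip": 30},
  {"dx": -0.1, "dy": 0.28, "dz": 0, "spin": 0, "grip": 30},
  {"dx": -0.1, "dy": 0.28, "dz": 0, "spin": 0, "grip": 30},
])

```text
time_s: 10.28
tcp_pos: [0.5735, 0.1575, 0.2125]
eef_rot: [-180.0, -0.0, -160.0]
contact_force: [0.6, -2.6, 1.0]
gripper_width: 0.0363
```

```bash
python3 st.py 6
```

```text
t 10.58 tcp mm [573.48 157.55 212.55] castor xy mm [-0.52 -0.19] base above rib 1.9489931442929844 Fz [0.55 1.33 0.92 0.58 0.89 1.58] F castor [ 0.25 -2.91] M [-1.14 -0.44  0.  ] [-179.99   -0.01 -160.02] 36.69564524819553
```

In a groove: wall forces show up on both sides (+1.5 N at y −3.0, −2.9 N at y −0.2) and the spring force fits a depth of about 4.7 mm. I'll centre the pin, then lower.

Call:
servo_tool([
  {"dx": 0.02, "dy": -0.06, "dz": 0, "spin": 0, "grip": 30},
  {"dx": 0.05, "dy": -0.15, "dz": 0, "spin": 0, "grip": 30},
  {"dx": 0.05, "dy": -0.15, "dz": 0, "spin": 0, "grip": 30},
  {"dx": 0.05, "dy": -0.15, "dz": -0.04, "spin": 0, "grip": 30},
  {"dx": 0.05, "dy": -0.15, "dz": -0.08, "spin": 0, "grip": 30},
  {"dx": 0.05, "dy": -0.15, "dz": -0.12, "spin": 0, "grip": 30},
  {"dx": 0.05, "dy": -0.15, "dz": -0.15, "spin": 0, "grip": 30},
  {"dx": 0.05, "dy": -0.15, "dz": -0.15, "spin": 0, "grip": 30},
  {"dx": 0.05, "dy": -0.15, "dz": -0.15, "spin": 0, "grip": 30},
  {"dx": 0.05, "dy": -0.15, "dz": -0.15, "spin": 0, "grip": 30},
])

```text
time_s: 11.42
tcp_pos: [0.574, 0.1562, 0.2111]
eef_rot: [180.0, 0.0, -160.0]
contact_force: [-1.5, 1.5, 1.6]
gripper_width: 0.0366
```

```bash
python3 st.py 6
```

```text
t 11.72 tcp mm [573.99 156.23 211.09] castor xy mm [-0.48 -1.6 ] base above rib 0.48677271032229896 Fz [1.89 1.7  1.27 1.3  1.4  1.03] F castor [-0.35  1.72] M [ 0.5   0.32 -0.  ] [ 179.99    0.01 -160.01] 36.54465987546976
```

Call:
servo_tool([
  {"dx": 0, "dy": 0, "dz": 0.2, "spin": 0, "grip": 30},
  {"dx": 0, "dy": 0, "dz": 0.5, "spin": 0, "grip": 30},
  {"dx": 0, "dy": 0, "dz": 0.8, "spin": 0, "grip": 30},
  {"dx": 0, "dy": 0, "dz": 0.8, "spin": 0, "grip": 30},
  {"dx": 0, "dy": 0, "dz": 0.8, "spin": 0, "grip": 30},
  {"dx": 0, "dy": 0, "dz": 0.8, "spin": 0, "grip": 30},
  {"dx": 0, "dy": 0, "dz": 0.8, "spin": 0, "grip": 30},
  {"dx": 0, "dy": 0, "dz": 0.8, "spin": 0, "grip": 30},
  {"dx": 0, "dy": 0, "dz": 0.8, "spin": 0, "grip": 30},
  {"dx": 0, "dy": 0, "dz": 0.8, "spin": 0, "grip": 30},
])

```text
time_s: 12.55
tcp_pos: [0.5739, 0.1561, 0.2189]
eef_rot: [-180.0, -0.0, -160.0]
contact_force: [0.2, -0.3, -1.5]
gripper_width: 0.0367
```

```bash
python3 st.py 8
```

```text
t 12.95 tcp mm [573.98 156.14 219.04] castor xy mm [-0.53 -1.68] base above rib 8.43760021641367 Fz [-0.96 -1.67 -1.17 -1.77 -1.33 -1.02 -1.12 -1.16] F castor [-0.16  0.06] M [-0.01  0.01  0.  ] [ 180.     -0.   -160.01] 36.21738467760109
```

No contact with the base 8.4 mm above the ribs, where a pin on a rib would already read about +0.6 N. So the pin is in the groove. Lowering to flat.

Call:
servo_tool([
  {"dx": 0, "dy": 0, "dz": -0.2, "spin": 0, "grip": 30},
  {"dx": 0, "dy": 0, "dz": -0.4, "spin": 0, "grip": 30},
  {"dx": 0, "dy": 0, "dz": -0.6, "spin": 0, "grip": 30},
  {"dx": 0, "dy": 0, "dz": -0.7, "spin": 0, "grip": 30},
  {"dx": 0, "dy": 0, "dz": -0.76, "spin": 0, "grip": 30},
  {"dx": 0, "dy": 0, "dz": -0.8, "spin": 0, "grip": 30},
  {"dx": 0, "dy": 0, "dz": -0.82, "spin": 0, "grip": 30},
  {"dx": 0, "dy": 0, "dz": -0.82, "spin": 0, "grip": 30},
  {"dx": 0, "dy": 0, "dz": -0.82, "spin": 0, "grip": 30},
  {"dx": 0, "dy": 0, "dz": -0.82, "spin": 0, "grip": 30},
])

```text
time_s: 13.78
tcp_pos: [0.5741, 0.1562, 0.211]
eef_rot: [180.0, 0.0, -160.0]
contact_force: [0.5, -0.1, 1.3]
gripper_width: 0.0366
```

```bash
python3 st.py 4
```

```text
t 13.98 tcp mm [574.08 156.17 210.95] castor xy mm [-0.42 -1.69] base above rib 0.348109615610241 Fz [1.45 1.35 1.33 1.59] F castor [ 0.24 -0.24] M [ 0.04 -0.07 -0.  ] [ 180.      0.01 -160.02] 36.5305447141276
```

Call:
servo_tool([
  {"dx": 0, "dy": 0, "dz": -0.01, "spin": 0, "grip": 30},
  {"dx": 0, "dy": 0, "dz": -0.02, "spin": 0, "grip": 30},
  {"dx": 0, "dy": 0, "dz": -0.03, "spin": 0, "grip": 30},
  {"dx": 0, "dy": 0, "dz": -0.04, "spin": 0, "grip": 30},
  {"dx": 0, "dy": 0, "dz": -0.04, "spin": 0, "grip": 30},
  {"dx": 0, "dy": 0, "dz": -0.04, "spin": 0, "grip": 30},
  {"dx": 0, "dy": 0, "dz": -0.04, "spin": 0, "grip": 30},
  {"dx": 0, "dy": 0, "dz": -0.04, "spin": 0, "grip": 30},
  {"dx": 0, "dy": 0, "dz": -0.04, "spin": 0, "grip": 30},
  {"dx": 0, "dy": 0, "dz": -0.04, "spin": 0, "grip": 30},
])

```text
time_s: 14.82
tcp_pos: [0.574, 0.1562, 0.2105]
eef_rot: [180.0, 0.0, -160.0]
contact_force: [0.3, 0.6, 0.6]
gripper_width: 0.0365
```

```bash
python3 st.py 3
```

```text
t 14.97 tcp mm [574.02 156.16 210.47] castor xy mm [-0.48 -1.68] base above rib -0.1268674881861216 Fz [1.27 1.49 2.32] F castor [ 0.5  -0.23] M [ 0.06 -0.21  0.01] [ 180.      0.   -160.02] 36.42864256590409
```

Call:
servo_tool([
  {"dx": 0, "dy": 0, "dz": -0.01, "spin": 0, "grip": 30},
  {"dx": 0, "dy": 0, "dz": -0.02, "spin": 0, "grip": 30},
  {"dx": 0, "dy": 0, "dz": -0.03, "spin": 0, "grip": 30},
  {"dx": 0, "dy": 0, "dz": -0.04, "spin": 0, "grip": 30},
  {"dx": 0, "dy": 0, "dz": -0.04, "spin": 0, "grip": 30},
  {"dx": 0, "dy": 0, "dz": -0.04, "spin": 0, "grip": 30},
  {"dx": 0, "dy": 0, "dz": -0.04, "spin": 0, "grip": 30},
  {"dx": 0, "dy": 0, "dz": -0.04, "spin": 0, "grip": 30},
  {"dx": 0, "dy": 0, "dz": -0.04, "spin": 0, "grip": 30},
  {"dx": 0, "dy": 0, "dz": -0.04, "spin": 0, "grip": 30},
])

```text
time_s: 15.8
tcp_pos: [0.5741, 0.1562, 0.2104]
eef_rot: [-180.0, 0.0, -160.0]
contact_force: [-0.1, 0.0, 4.4]
gripper_width: 0.0363
```

```bash
python3 st.py 3
```

```text
t 15.95 tcp mm [574.15 156.19 210.37] castor xy mm [-0.36 -1.69] base above rib -0.22717558039659025 Fz [4.74 5.96 6.45] F castor [0.13 0.58] M [0.06 0.05 0.  ] [-180.      0.03 -160.01] 36.19069576863672
```

Call:
servo_tool([
  {"dx": 0, "dy": 0, "dz": -0.01, "spin": 0, "grip": 30},
  {"dx": 0, "dy": 0, "dz": -0.01, "spin": 0, "grip": 30},
  {"dx": 0, "dy": 0, "dz": -0.01, "spin": 0, "grip": 30},
  {"dx": 0, "dy": 0, "dz": -0.01, "spin": 0, "grip": 30},
  {"dx": 0, "dy": 0, "dz": -0.01, "spin": 0, "grip": 30},
  {"dx": 0, "dy": 0, "dz": -0.01, "spin": 0, "grip": 30},
  {"dx": 0, "dy": 0, "dz": -0.01, "spin": 0, "grip": 30},
  {"dx": 0, "dy": 0, "dz": -0.01, "spin": 0, "grip": 30},
  {"dx": 0, "dy": 0, "dz": -0.01, "spin": 0, "grip": 30},
  {"dx": 0, "dy": 0, "dz": -0.01, "spin": 0, "grip": 30},
])

```text
time_s: 16.78
tcp_pos: [0.5742, 0.1562, 0.2104]
eef_rot: [-180.0, 0.0, -160.0]
contact_force: [0.9, -0.3, 6.1]
gripper_width: 0.0362
```

```bash
python3 st.py 3
```

```text
t 16.93 tcp mm [574.18 156.19 210.36] castor xy mm [-0.33 -1.7 ] base above rib -0.23661170782742147 Fz [6.68 6.16 5.05] F castor [-0.24  0.37] M [ 0.06  0.14 -0.  ] [-180.      0.04 -160.01] 36.560643835138194
```

Call:
servo_tool([
  {"dx": 0, "dy": 0, "dz": -0.01, "spin": 0, "grip": 30},
  {"dx": 0, "dy": 0, "dz": -0.02, "spin": 0, "grip": 30},
  {"dx": 0, "dy": 0, "dz": -0.02, "spin": 0, "grip": 30},
  {"dx": 0, "dy": 0, "dz": -0.02, "spin": 0, "grip": 30},
  {"dx": 0, "dy": 0, "dz": -0.02, "spin": 0, "grip": 30},
  {"dx": 0, "dy": 0, "dz": -0.02, "spin": 0, "grip": 30},
  {"dx": 0, "dy": 0, "dz": -0.02, "spin": 0, "grip": 30},
  {"dx": 0, "dy": 0, "dz": -0.02, "spin": 0, "grip": 30},
  {"dx": 0, "dy": 0, "dz": -0.02, "spin": 0, "grip": 30},
  {"dx": 0, "dy": 0, "dz": -0.02, "spin": 0, "grip": 30},
])

```text
time_s: 17.77
tcp_pos: [0.5742, 0.1562, 0.2103]
eef_rot: [-180.0, 0.0, -160.0]
contact_force: [-1.0, 0.8, 6.1]
gripper_width: 0.0366
```

```bash
python3 st.py 3
```

```text
t 17.92 tcp mm [574.21 156.19 210.33] castor xy mm [-0.29 -1.71] base above rib -0.27491542977583094 Fz [6.91 6.69 7.81] F castor [-0.81  0.92] M [0.04 0.29 0.01] [-180.      0.04 -160.01] 36.63385372244766
```

Call:
servo_tool([
  {"dx": 0, "dy": 0, "dz": -0.01, "spin": 0, "grip": 30},
  {"dx": 0, "dy": 0, "dz": -0.02, "spin": 0, "grip": 30},
  {"dx": 0, "dy": 0, "dz": -0.03, "spin": 0, "grip": 30},
  {"dx": 0, "dy": 0, "dz": -0.04, "spin": 0, "grip": 30},
  {"dx": 0, "dy": 0, "dz": -0.04, "spin": 0, "grip": 30},
  {"dx": 0, "dy": 0, "dz": -0.04, "spin": 0, "grip": 30},
  {"dx": 0, "dy": 0, "dz": -0.04, "spin": 0, "grip": 30},
  {"dx": 0, "dy": 0, "dz": -0.04, "spin": 0, "grip": 30},
  {"dx": 0, "dy": 0, "dz": -0.04, "spin": 0, "grip": 30},
  {"dx": 0, "dy": 0, "dz": -0.04, "spin": 0, "grip": 30},
])

```text
time_s: 18.75
tcp_pos: [0.5743, 0.1562, 0.2103]
eef_rot: [-180.0, 0.1, -160.0]
contact_force: [-1.4, -0.5, 8.6]
gripper_width: 0.0366
```

```bash
python3 st.py 4
```

```text
t 18.95 tcp mm [574.31 156.2  210.29] castor xy mm [-0.19 -1.73] base above rib -0.3095084213929624 Fz [7.55 8.12 8.06 8.8 ] F castor [-1.29  0.41] M [0.04 0.55 0.01] [-179.99    0.07 -160.  ] 36.76995813232844
```

The tyre is taking about 9.6 N with everything flat, so I hold still.

Call:
servo_tool([
  {"dx": 0, "dy": 0, "dz": -0.01, "spin": 0, "grip": 30},
  {"dx": 0, "dy": 0, "dz": -0.01, "spin": 0, "grip": 30},
  {"dx": 0, "dy": 0, "dz": -0.01, "spin": 0, "grip": 30},
  {"dx": 0, "dy": 0, "dz": -0.01, "spin": 0, "grip": 30},
  {"dx": 0, "dy": 0, "dz": -0.01, "spin": 0, "grip": 30},
  {"dx": 0, "dy": 0, "dz": -0.01, "spin": 0, "grip": 30},
  {"dx": 0, "dy": 0, "dz": -0.01, "spin": 0, "grip": 30},
  {"dx": 0, "dy": 0, "dz": -0.01, "spin": 0, "grip": 30},
  {"dx": 0, "dy": 0, "dz": -0.01, "spin": 0, "grip": 30},
  {"dx": 0, "dy": 0, "dz": -0.01, "spin": 0, "grip": 30},
])

```text
time_s: 19.78
tcp_pos: [0.5744, 0.1562, 0.2103]
eef_rot: [-180.0, 0.1, -160.0]
contact_force: [-1.7, -0.6, 9.3]
gripper_width: 0.0364
```

Call:
servo_tool([
  {"dx": 0, "dy": 0, "dz": 0, "spin": 0, "grip": 30},
  {"dx": 0, "dy": 0, "dz": 0, "spin": 0, "grip": 30},
  {"dx": 0, "dy": 0, "dz": 0, "spin": 0, "grip": 30},
  {"dx": 0, "dy": 0, "dz": 0, "spin": 0, "grip": 30},
  {"dx": 0, "dy": 0, "dz": 0, "spin": 0, "grip": 30},
  {"dx": 0, "dy": 0, "dz": 0, "spin": 0, "grip": 30},
  {"dx": 0, "dy": 0, "dz": 0, "spin": 0, "grip": 30},
  {"dx": 0, "dy": 0, "dz": 0, "spin": 0, "grip": 30},
  {"dx": 0, "dy": 0, "dz": 0, "spin": 0, "grip": 30},
  {"dx": 0, "dy": 0, "dz": 0, "spin": 0, "grip": 30},
])

```text
time_s: 20.62
tcp_pos: [0.5743, 0.1562, 0.2103]
eef_rot: [-180.0, 0.1, -160.0]
contact_force: [-1.4, -0.4, 8.7]
gripper_width: 0.0362
```

Call:
servo_tool([
  {"dx": 0, "dy": 0, "dz": 0, "spin": 0, "grip": 30},
  {"dx": 0, "dy": 0, "dz": 0, "spin": 0, "grip": 30},
  {"dx": 0, "dy": 0, "dz": 0, "spin": 0, "grip": 30},
  {"dx": 0, "dy": 0, "dz": 0, "spin": 0, "grip": 30},
  {"dx": 0, "dy": 0, "dz": 0, "spin": 0, "grip": 30},
  {"dx": 0, "dy": 0, "dz": 0, "spin": 0, "grip": 30},
  {"dx": 0, "dy": 0, "dz": 0, "spin": 0, "grip": 30},
  {"dx": 0, "dy": 0, "dz": 0, "spin": 0, "grip": 30},
  {"dx": 0, "dy": 0, "dz": 0, "spin": 0, "grip": 30},
  {"dx": 0, "dy": 0, "dz": 0, "spin": 0, "grip": 30},
])

```text
time_s: 21.45
tcp_pos: [0.5744, 0.1562, 0.2103]
eef_rot: [-180.0, 0.1, -160.0]
contact_force: [-1.4, 0.1, 8.7]
gripper_width: 0.0368
```

Call:
servo_tool([
  {"dx": 0, "dy": 0, "dz": 0, "spin": 0, "grip": 30},
  {"dx": 0, "dy": 0, "dz": 0, "spin": 0, "grip": 30},
  {"dx": 0, "dy": 0, "dz": 0, "spin": 0, "grip": 30},
  {"dx": 0, "dy": 0, "dz": 0, "spin": 0, "grip": 30},
  {"dx": 0, "dy": 0, "dz": 0, "spin": 0, "grip": 30},
  {"dx": 0, "dy": 0, "dz": 0, "spin": 0, "grip": 30},
  {"dx": 0, "dy": 0, "dz": 0, "spin": 0, "grip": 30},
  {"dx": 0, "dy": 0, "dz": 0, "spin": 0, "grip": 30},
  {"dx": 0, "dy": 0, "dz": 0, "spin": 0, "grip": 30},
  {"dx": 0, "dy": 0, "dz": 0, "spin": 0, "grip": 30},
])

```text
time_s: 22.28
tcp_pos: [0.5743, 0.1562, 0.2103]
eef_rot: [-180.0, 0.1, -160.0]
contact_force: [-0.2, -0.2, 9.2]
gripper_width: 0.0365
```

```bash
python3 st.py 4
```

```text
t 22.48 tcp mm [574.35 156.2  210.28] castor xy mm [-0.16 -1.75] base above rib -0.3228287662726359 Fz [8.51 9.23 8.67 9.56] F castor [-1.78  0.48] M [ 0.04  0.59 -0.02] [-179.99    0.08 -160.  ] 36.42910316375341
```

Held about 3.5 s at roughly 10 N. Now lifting and carrying it back.

Call:
servo_tool([
  {"dx": 0, "dy": 0, "dz": 0.5, "spin": 0, "grip": 30},
  {"dx": 0, "dy": 0, "dz": 1.5, "spin": 0, "grip": 30},
  {"dx": 0, "dy": 0, "dz": 3, "spin": 0, "grip": 30},
  {"dx": 0, "dy": 0, "dz": 4.5, "spin": 0, "grip": 30},
  {"dx": 0, "dy": -1, "dz": 5, "spin": 0, "grip": 30},
  {"dx": -0.1, "dy": -3, "dz": 5, "spin": -0.02, "grip": 30},
  {"dx": -0.2, "dy": -6, "dz": 5, "spin": -0.04, "grip": 30},
  {"dx": -0.4, "dy": -9, "dz": 5, "spin": -0.06, "grip": 30},
  {"dx": -0.6, "dy": -12, "dz": 5, "spin": -0.08, "grip": 30},
  {"dx": -0.8, "dy": -15, "dz": 5, "spin": -0.1, "grip": 30},
])

```text
time_s: 23.32
tcp_pos: [0.5649, 0.0045, 0.2587]
eef_rot: [180.0, -0.1, -165.8]
contact_force: [0.6, -0.6, -1.7]
gripper_width: 0.0367
```

Call:
servo_tool([
  {"dx": -0.1, "dy": -3, "dz": 0, "spin": -0.02, "grip": 30},
  {"dx": -0.2, "dy": -6, "dz": 0, "spin": -0.03, "grip": 30},
  {"dx": -0.31, "dy": -9, "dz": -0.5, "spin": -0.03, "grip": 30},
  {"dx": -0.31, "dy": -11, "dz": -1.5, "spin": -0.03, "grip": 30},
  {"dx": -0.31, "dy": -12, "dz": -3.5, "spin": -0.03, "grip": 30},
  {"dx": -0.31, "dy": -12.34, "dz": -6, "spin": -0.03, "grip": 30},
  {"dx": -0.31, "dy": -12.34, "dz": -9, "spin": -0.03, "grip": 30},
  {"dx": -0.31, "dy": -12.34, "dz": -12, "spin": -0.03, "grip": 30},
  {"dx": -0.31, "dy": -12.34, "dz": -14.5, "spin": -0.03, "grip": 30},
  {"dx": -0.31, "dy": -12.34, "dz": -15, "spin": -0.03, "grip": 30},
])

```text
time_s: 24.15
tcp_pos: [0.559, -0.1177, 0.1044]
eef_rot: [179.9, -0.5, -167.6]
contact_force: [-0.9, -0.8, -1.4]
gripper_width: 0.0367
```

```bash
python3 st.py 4; python3 v.py g5 side 230 190 120 140 4
```

```text
t 24.35 tcp mm [ 562.05 -117.61  108.52] castor xy mm [-105.62 -254.64] base above rib -102.07899776070074 Fz [-2.25 -1.29 -0.45 -1.47] F castor [-0.19  0.46] M [ 0.01 -0.02 -0.01] [-179.97    0.07 -167.44] 36.68694129236331
{'time_s': 24.4, 'tcp_pos': array([ 0.5641, -0.1173,  0.1111]), 'eef_rot': array([-179.9641,    0.1384, -167.4451]), 'contact_force': array([-0.0173, -0.624 , -0.6099]), 'gripper_width': 0.03675128231738471}
```

View pics/g5.png

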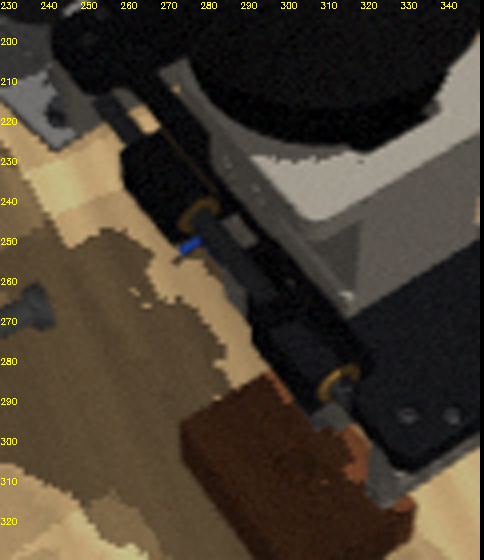

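The side view shows the gauge held between the jaws above the block (block's front corner near (283,330)), aligned with it. Lowering most of the way.

Call:
servo_tool([
  {"dx": 0, "dy": 0, "dz": -1, "spin": 0, "grip": 30},
  {"dx": 0, "dy": 0, "dz": -2, "spin": 0, "grip": 30},
  {"dx": 0, "dy": 0, "dz": -3, "spin": 0, "grip": 30},
  {"dx": 0, "dy": 0, "dz": -4, "spin": 0, "grip": 30},
  {"dx": 0, "dy": 0, "dz": -4.7, "spin": 0, "grip": 30},
  {"dx": 0, "dy": 0, "dz": -5.2, "spin": 0, "grip": 30},
  {"dx": 0, "dy": 0, "dz": -5.6, "spin": 0, "grip": 30},
  {"dx": 0, "dy": 0, "dz": -5.8, "spin": 0, "grip": 30},
  {"dx": 0, "dy": 0, "dz": -5.8, "spin": 0, "grip": 30},
  {"dx": 0, "dy": 0, "dz": -5.8, "spin": 0, "grip": 30},
])

```text
time_s: 25.23
tcp_pos: [0.5631, -0.1173, 0.0514]
eef_rot: [-180.0, 0.0, -167.5]
contact_force: [0.8, -0.1, -1.6]
gripper_width: 0.036
```

```bash
python3 st.py 4
```

```text
t 25.43 tcp mm [ 563.19 -117.25   51.67] castor xy mm [-104.43 -254.69] base above rib -158.9330938796856 Fz [-1.12 -0.26 -1.92 -2.1 ] F castor [-0.1  -0.69] M [-0.03  0.   -0.01] [-179.99    0.05 -167.46] 36.37483806260268
```

Call:
servo_tool([
  {"dx": 0, "dy": 0, "dz": -0.15, "spin": 0, "grip": 30},
  {"dx": 0, "dy": 0, "dz": -0.3, "spin": 0, "grip": 30},
  {"dx": 0, "dy": 0, "dz": -0.4, "spin": 0, "grip": 30},
  {"dx": 0, "dy": 0, "dz": -0.5, "spin": 0, "grip": 30},
  {"dx": 0, "dy": 0, "dz": -0.55, "spin": 0, "grip": 30},
  {"dx": 0, "dy": 0, "dz": -0.6, "spin": 0, "grip": 30},
  {"dx": 0, "dy": 0, "dz": -0.63, "spin": 0, "grip": 30},
  {"dx": 0, "dy": 0, "dz": -0.63, "spin": 0, "grip": 30},
  {"dx": 0, "dy": 0, "dz": -0.63, "spin": 0, "grip": 30},
  {"dx": 0, "dy": 0, "dz": -0.63, "spin": 0, "grip": 30},
])

```text
time_s: 26.27
tcp_pos: [0.5628, -0.1173, 0.0455]
eef_rot: [-180.0, 0.0, -167.5]
contact_force: [-4.0, 1.1, 5.4]
gripper_width: 0.0362
```

```bash
python3 st.py 4
```

```text
t 26.47 tcp mm [ 562.83 -117.26   45.52] castor xy mm [-104.77 -254.58] base above rib -165.0824567983727 Fz [5.71 5.35 5.97 6.92] F castor [-1.73  2.  ] M [0.45 1.09 0.01] [-179.99    0.   -167.45] 36.34050009256358
```

Base seated on the block. Ease off and release.

Call:
servo_tool([
  {"dx": 0, "dy": 0, "dz": 0.02, "spin": 0, "grip": 30},
  {"dx": 0, "dy": 0, "dz": 0.02, "spin": 0, "grip": 30},
  {"dx": 0, "dy": 0, "dz": 0.02, "spin": 0, "grip": 44},
  {"dx": 0, "dy": 0, "dz": 0.02, "spin": 0, "grip": 50},
  {"dx": 0, "dy": 0, "dz": 0.02, "spin": 0, "grip": 60},
  {"dx": 0, "dy": 0, "dz": 0.02, "spin": 0, "grip": 75},
  {"dx": 0, "dy": 0, "dz": 0.02, "spin": 0, "grip": 90},
  {"dx": 0, "dy": 0, "dz": 0.02, "spin": 0, "grip": 100},
  {"dx": 0, "dy": 0, "dz": 0.02, "spin": 0, "grip": 100},
  {"dx": 0, "dy": 0, "dz": 0.02, "spin": 0, "grip": 100},
])

```text
time_s: 27.3
tcp_pos: [0.5629, -0.1173, 0.0451]
eef_rot: [-180.0, -0.0, -167.5]
contact_force: [0.1, -0.4, -0.2]
gripper_width: 0.0784
```

Call:
servo_tool([
  {"dx": 0, "dy": 0, "dz": 0.5, "spin": 0, "grip": 100},
  {"dx": 0, "dy": 0, "dz": 1.5, "spin": 0, "grip": 100},
  {"dx": 0, "dy": 0, "dz": 3, "spin": 0, "grip": 100},
  {"dx": 0, "dy": 0, "dz": 5, "spin": 0, "grip": 100},
  {"dx": 0, "dy": 0, "dz": 7.5, "spin": 0, "grip": 100},
  {"dx": 0, "dy": 0, "dz": 10, "spin": 0, "grip": 100},
  {"dx": 0, "dy": 0, "dz": 13, "spin": 0, "grip": 100},
  {"dx": -1, "dy": -2, "dz": 15.5, "spin": 0, "grip": 100},
  {"dx": -3, "dy": -5, "dz": 17.5, "spin": 0, "grip": 100},
  {"dx": -5, "dy": -8, "dz": 18, "spin": 0, "grip": 100},
])

```text
time_s: 28.13
tcp_pos: [0.5142, -0.198, 0.2302]
eef_rot: [-179.8, 0.3, -167.3]
contact_force: [0.9, -0.8, 0.8]
gripper_width: 0.0878
```

Call:
servo_tool([
  {"dx": -2.3, "dy": -3.5, "dz": 0, "spin": 0, "grip": 100},
  {"dx": -4.6, "dy": -7, "dz": 0, "spin": 0, "grip": 100},
  {"dx": -6.9, "dy": -10.5, "dz": 0, "spin": 0, "grip": 100},
  {"dx": -9.2, "dy": -14, "dz": 0, "spin": 0, "grip": 100},
  {"dx": -11.5, "dy": -17.5, "dz": 0, "spin": 0, "grip": 100},
  {"dx": -13.8, "dy": -21, "dz": 0, "spin": 0, "grip": 100},
  {"dx": -16, "dy": -24, "dz": 0, "spin": 0, "grip": 100},
  {"dx": -18, "dy": -27, "dz": 0, "spin": 0, "grip": 100},
  {"dx": -19, "dy": -28.5, "dz": 0, "spin": 0, "grip": 100},
  {"dx": -19, "dy": -28.5, "dz": 0, "spin": 0, "grip": 100},
])

```text
time_s: 28.97
tcp_pos: [0.3205, -0.4848, 0.2259]
eef_rot: [-180.0, -0.0, -167.7]
contact_force: [-0.0, 0.1, 0.6]
gripper_width: 0.0878
```

```bash
python3 v.py g6 side 190 100 150 150 3 top 160 140 215 130 1; python3 v.py g7 side 195 95 145 250 2 top 165 150 205 140 2
```

```text
{'time_s': 29.0667, 'tcp_pos': array([ 0.3222, -0.4828,  0.2258]), 'eef_rot': array([-179.9825,    0.0187, -167.5799]), 'contact_force': array([0.2811, 0.3826, 0.115 ]), 'gripper_width': 0.08756550375230457}
{'time_s': 29.1667, 'tcp_pos': array([ 0.3231, -0.4819,  0.2257]), 'eef_rot': array([-179.978 ,    0.0279, -167.4533]), 'contact_force': array([-0.216 ,  0.3372,  0.1818]), 'gripper_width': 0.08795645399187935}
```

View pics/g7.png

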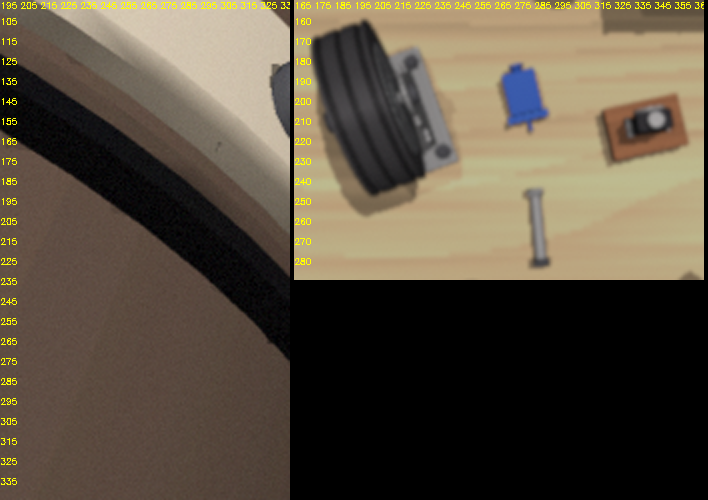

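The top view shows the gauge upright in its block at (345,209), and the bolt, the blue look-alike and the castor where they were. The arm blocks the side camera. I compare with the first picture and hand in.

Run:
```python
from h import *
a,b=(cv2.imread(f"pics/{f}.png").astype(int)for f in("top0","g7_top"))
for n,(x,y,w,h)in dict(block=(312,190,57,50),blue=(262,175,38,45),bolt=(275,240,25,48),tin=(280,105,45,50),bearing=(240,285,30,30),castor=(168,155,85,97)).items():
    d=abs(a-b)[y:y+h,x:x+w].max(2);print(n,d.mean().round(1),d.max())
def cap(im):
    g=im[200:220,335:356].mean(2);m=np.argwhere(g>170);return m.mean(0)[::-1]+[335,200],len(m)
print(cap(a),cap(b));s=r.get_state();print(s["time_s"],s["contact_force"]);r.close_job()
```

```text
block 3.7 30
blue 3.1 5
bolt 3.1 5
tin 2.8 5
bearing 3.2 5
castor 2.4 5
(array([nan, nan]), 0) (array([nan, nan]), 0)
29.1667 [-0.21603554  0.33722891  0.18181842]
the job is handed in; nothing more can be done<stdin>:6: RuntimeWarning: Mean of empty slice.
  ret = um.true_divide(
```

The gauge was pressed flat on the tyre over the middle groove for about 3.5 s at roughly 10 N. It is back upright in its block, and the job was handed in at 29.2 s.

- **Finding the groove:** I used the black gauge standing on the block and left the blue one alone. The pictures put the middle groove 0.5 to 2.8 mm to one side of nominal (castor −y). By feel the pin found no contact where a rib would have stopped it, and it pushed against something on both sides. I pressed at −1.7 mm.
- **Pressing:** The base met the ribs at the expected height to within 0.3 mm. Total force on the tyre stayed at about 10 N, with 1 to 2 N sideways, and never came near 25 N.
- **Last checks:** In the last top picture the castor and loose parts match the first one to within image noise. The block and gauge area differs slightly, which fits the gauge standing about a millimetre off. The arm is clear and reads near zero force.
- **Not confirmed:**
  - The arm hid the gauge while it was pressed, so flatness and groove depth were judged by force and height only, and I never saw the dial. The depth is roughly 4 to 5 mm from the spring force.
  - My last check of the cap's exact position found no bright pixels and gave nothing.
  - The arm also blocked the side camera at the end, so "upright" rests on the top view alone.

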